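# Press the fingerboard home under the lip of the cutting jig and hold it

### The arm

A 7-joint arm with a two-finger parallel gripper is mounted at the origin on the work surface. World frame = base frame: x ahead of the robot, y to its left, z up, the work surface at z = 0. Lengths are in m, angles in rad, forces in N, time in s.
With the tool pointing down it reaches from about 0.35 to 0.9 m from the base axis. Payload 19.9 kg.
Tool frame: the origin (TCP) lies on the centre line of the jaws, within the pads' length; the fingertips stand 11 mm ahead of it and the grasp point (between the pads) lies 8 mm behind it; z points along the fingers, x is the direction in which the jaws open and shut, and the axes are right-handed (so a half turn about z gives the same grasp; the last joint's range is limited). The gripper opens to 85 mm and grips with 20 to 120 N. Pads are 22 mm wide; open, the fingers measure 114 mm over their backs; the gripper's body (76 mm by 85 mm) begins 54 mm behind the grasp point. The pads swing forward as they close: fully open they stand 13 mm farther back than shut.
Start: joints at [-1.22, 0.417, -0.01, 1.614, 0.005, 1.111, -0.053], TCP at [0.239, 0.578, 0.242] pointing down, gripper open.
Joint ranges: [-2.81, 2.81], [-0.39, 2.02], [-1.27, 1.25], [0.06, 2.57], [-1.19, 4.33], [0.19, 2], [-2.82, 2.82]. Speed limits (rad/s): [1.89, 1.89, 2.39, 2.39, 3.01, 3.01, 3.01].

### API

Orientations are given as a unit quaternion [w, x, y, z].
In Python, from plant import monitor, vision, job gives the robot as it stands. The module is installed in compiled form; this text tells all that it offers.
- The arm moves only by the tool carry_out, never from a script. Its argument "deltas" is a list of rows, each a list of 5 numbers: the finger opening in mm, from 0 to 85.4, then the shift along the tool's x, y, z in mm, then the turn about the tool's z in degrees. In form: [[gripper, dx, dy, dz, roll], ...]. A call has 1 to 5 rows; each row shifts and turns the commanded pose from where the row before left it, along the tool's axes as they then stand; what a row does not reach is not made up. A row lasts 1/8 s, in which the tool goes at most 62.5 mm and 10.7 degrees, less where a joint would pass 70% of its speed; a pose out of reach is approached as far as the arm can. A call with a gripper value outside its range is refused whole. The fingers move at their own pace and stop on an object; the grip force is fixed at half the most. Time passes only in rows, so rows that do not move let the fingers close. It gives the time, the measured TCP pose, the force and the opening at its end, in the units of the state.
- monitor.get_obs(): the state, without advancing time (a new reading comes with each control period).
- vision.read_camera(name): name is "side" or "top"; returns the picture (384x512x3 uint8, red, green, blue); there is no depth.
- vision.camera_params(name): a dict with "camera_matrix" (3x3 intrinsics, pixels), "k1" (the pictures are not rectified: a ray, as slopes to the right and down, at radius r is drawn at 1 + k1 r^2 times it, then the intrinsics apply), "rvec" (rotation vector, rad) and "tvec" (3), from world to camera coordinates, as OpenCV has them. Camera axes: x right, y down, z forward; pixel columns grow to the right and rows downward; lengths in m; the calibration is good to about 2 mm. A picture is of the moment at which its call begins. camera_params takes no time and is no camera call.
- job.sign_off(): hands the job in, once; it reports no verdict.
Trained networks look in the newest picture that a camera, given by its name, has taken for a name from the list of things; names that differ only in an ending like _2 or _b are one class to them, and where a whole thing is asked for, a point or a joint stands for the part that bears it (a point fixed in the world has none). Each returns a list of dicts, best first, with "conf" (0 to 1); they miss things now and then, are a little off and sometimes report something else, mostly with a low value. They report only what shows in the picture. A call takes as long as a camera call.
- vision.look_for(camera, target): "position" ([x, y, z] in m, in world coordinates, good to about 4 mm: the middle of the surface that is visible of it).
- vision.regions_of(camera, target): "region" (384x512 bool, what is visible of it).
The state is a dict: "clock": time; "qpos": joint angles; "qd": joint speeds; "joint_torque": joint torques, N m; "ee_pos": TCP position; "orientation": TCP orientation; "force": force on the tool from outside, world axes, zero at the start; "torque": the same for the moment, N m; "opening": finger opening in m.
Only numpy, scipy, OpenCV 4.12 (cv2) and the standard library are available. Lean on these libraries where they do the work, as an engineer would, in place of code of your own. Each camera call takes 0.05 s, during which the arm holds its last target.

### The job

Pick up the black violin fingerboard from the bench, lay it flat and straight along the bed of the wooden cutting jig, and slide it wide end first under the metal lip until you feel it come up against the stop hidden there. Keep it pressed firmly home against that stop, without ramming it, ready for the saw: finish while still holding it there, lying flat and straight. Leave everything else on the bench where it is.

Things in the scene. Friction and masses are not known exactly. Their poses are not given: they have to be found in the camera images.
- fingerboard: black ebony violin fingerboard lying flat on the bench at the right, crowned side up; 270 long, tapering evenly from 42 wide (wide end, +x, pointing away from the robot) to 24 wide (nut end, -x); side faces 8 high, 11 thick along the middle; 0.08 to 0.13 kg. Origin: mid-length, middle of the underside (33 wide there); x along its length to the wide end, z up
- wide_end (a point): middle of the fingerboard's wide end, on the underside: 135 from the fingerboard's origin along its +x
- nut_end (a point): middle of the fingerboard's narrow end, on the underside: 135 from the fingerboard's origin along its -x
- jig: cutting jig fixed to the bench at the left: plywood bed 90 wide, its top 20 above the bench; lip and pocket at its far end, saw-guide posts near the other. Origin: on the bench under the bed's middle line; x along the bed in the pushing direction (away from the robot), z up; the bed runs from x -185 to +190. The fingerboard goes along the middle line
- lip_edge (a point): middle of the front edge of the jig's aluminium lip, projected down on the bed's top: x 115, z 20 in the jig's frame. The lip is 4 thick and runs from here to x 190 over the full width, its underside 15 above the bed, roofing a pocket 54 wide between two beech cheeks that begin at x 120
- saw_guide (a point): middle of the bed's top between the beech saw-guide posts, at x -112, z 20 in the jig's frame; the posts span x -128 to -96, stand 30 above the bed and leave 58 clear between them; the fingerboard's narrow part lies between them
- stop: rigid screw stop in the pocket, hidden under the lip, 12 to 34 behind the lip's front edge: cork-faced plate 34 wide, 11 high, on a screw whose brass knob shows behind the jig; it does not yield. Origin: middle of the face that the wide end butts against, 7 above the bed; axes as the jig's. With the fingerboard home, wide_end is at x 0 here
- hammer: bystander: small hammer, 250 long, lying at the right; leave it
- finger_plane: bystander: small brass plane, 55 x 24 x 25, standing between the fingerboard and the jig; leave it
- pull_saw: bystander: back saw with a long round wooden handle, about 420 long, lying beyond the fingerboard; leave it
- tape_roll: bystander: roll of pale tape, 90 across, 24 high, lying at the right, near the robot; leave it
- glue_bottle: bystander: white bottle, 48 across, 130 high, standing left of the jig, towards the back; leave it
- spool_clamp: bystander: wooden spool clamp, 32 across, 80 high, standing left of the jig; leave it
- try_square: bystander: square with dark wooden stock 90 x 18 x 14 and steel blade, lying at the left; leave it

How it is judged:
By the outcome, as a careful person would: the job done as asked, in the order asked, and still so for the second after the job is handed in, while the arm keeps its last pose, push and grip.
It also fails if it takes over 48 s, if anything falls off the work surface, if the arm or the gripper's body presses on something with over 40 N, if the wrist force passes 120 N, or if a joint passes its speed limit or range.

## Working session

There is one attempt and no reset: what is moved stays moved. The work goes in short steps, Python scripts to look and compute and a tool call to move; the robot and the scene stay as the last step left them, time stands still between calls to the robot, and variables do not carry over. Pictures are saved under pics/ and viewed, and the job is handed in when it is done.

Besides the shell and the picture viewer there is one more tool, called as name(argument=value, ...), one argument or row to a line, values as JSON. carry_out: Moves the arm, as the interface text tells. Its arguments: {"type":"object","properties":{"deltas":{"type":"array","items":{"type":"array","items":{"type":"number"}}}},"required":["deltas"]}

```bash
mkdir -p pics; python3 - <<'E'
from plant import monitor, vision, job
import cv2,numpy as np
o=monitor.get_obs()
print({k:np.round(v,3) for k,v in o.items()})
for c in ['top','side']:
    im=vision.read_camera(c); cv2.imwrite(f'pics/{c}0.png',cv2.cvtColor(im,cv2.COLOR_RGB2BGR))
    p=vision.camera_params(c); print(c,p)
    R=cv2.Rodrigues(np.array(p['rvec'],float))[0]; print('cam pos',-R.T@np.array(p['tvec']).ravel())
E
```

```text
{'clock': np.float64(0.0), 'qpos': array([-1.221,  0.418, -0.01 ,  1.614,  0.005,  1.111, -0.053]), 'qd': array([ 0.001,  0.001,  0.   ,  0.001,  0.002, -0.001,  0.001]), 'joint_torque': array([ 0.0000e+00, -8.6446e+01,  6.7900e-01, -4.3488e+01,  1.9000e-02,
        8.0000e-03,  0.0000e+00]), 'ee_pos': array([0.239, 0.577, 0.242]), 'orientation': array([ 0.   ,  0.831,  0.556, -0.   ]), 'force': array([ 0.169,  0.021, -0.036]), 'torque': array([-0.039,  0.042, -0.007]), 'opening': np.float64(0.086)}
top {'camera_matrix': array([[353.1532123 ,   0.        , 253.05189702],
       [  0.        , 353.1532123 , 185.22894858],
       [  0.        ,   0.        ,   1.        ]]), 'k1': -0.10236972067038476, 'rvec': array([ 2.1267639 , -2.18070989,  0.12918039]), 'tvec': array([-0.02914526,  0.55065103,  1.13747247])}
cam pos [ 0.40296563 -0.04777842  1.19718234]
side {'camera_matrix': array([[472.05354083,   0.        , 249.26718979],
       [  0.        , 472.05354083, 194.32000098],
       [  0.        ,   0.        ,   1.        ]]), 'k1': 0.0174972041358047, 'rvec': array([ 0.28266648, -2.67624108,  1.37947763]), 'tvec': array([0.53417988, 0.13095814, 1.5248578 ])}
cam pos [0.24799674 1.25246352 0.99876035]
```

View pics/top0.png

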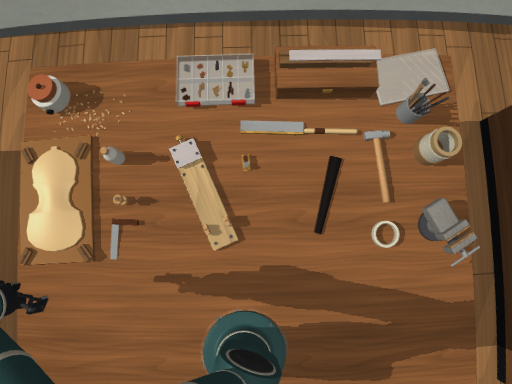

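View pics/side0.png

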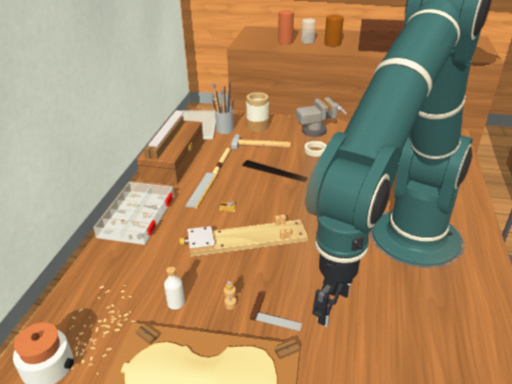

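```bash
cat > h.py <<'E'
from plant import monitor, vision, job
import cv2,numpy as np
from scipy.optimize import minimize,least_squares
P={c:vision.camera_params(c) for c in ('top','side')}
def proj(c,X):
    p=P[c]; return cv2.projectPoints(np.asarray(X,float).reshape(-1,1,3),np.array(p['rvec']),np.array(p['tvec']),p['camera_matrix'],np.array([p['k1'],0,0,0,0.]))[0].reshape(-1,2)
def unproj(c,uv,z):
    p=P[c]; n=cv2.undistortPointsIter(np.array(uv,float).reshape(-1,1,2),p['camera_matrix'],np.array([p['k1'],0,0,0,0.]),None,None,(3,50,1e-10)).reshape(-1,2)
    R=cv2.Rodrigues(np.array(p['rvec']))[0]; C=-R.T@np.array(p['tvec']).ravel()
    d=np.c_[n,np.ones(len(n))]@R; return C+d*((z-C[2])/d[:,2])[:,None]
def loc(pose,pts):
    x,y,a=pose; pts=np.asarray(pts,float); c,s=np.cos(a),np.sin(a)
    return np.c_[x+c*pts[:,0]-s*pts[:,1],y+s*pts[:,0]+c*pts[:,1],pts[:,2]]
def save(im,name,crop=None,f=1):
    if crop: im=im[crop[1]:crop[3],crop[0]:crop[2]]
    cv2.imwrite('pics/'+name,cv2.cvtColor(cv2.resize(im,None,fx=f,fy=f,interpolation=cv2.INTER_CUBIC),cv2.COLOR_RGB2BGR))
def fbpts(z0=0):
    return [[s*.135,t*(.021 if s>0 else .012),z0+z] for s in(1,-1) for t in(1,-1) for z in(0,.008)]+[[s*.135,0,z0+.011] for s in (1,-1)]
def soft(c,pts,S=8):
    hull=cv2.convexHull(((proj(c,pts)+.5)*S).astype(np.float32)).astype(np.int32)
    m=np.zeros((384*S,512*S),np.uint8); cv2.fillConvexPoly(m,hull,255)
    return cv2.resize(m,(512,384),interpolation=cv2.INTER_AREA)/255.
def fitmask(masks,pose0,ptsf):
    def cost(v):
        pose=np.array(pose0)+np.array([v[0]/100,v[1]/100,v[2]/10])
        return sum(np.abs(soft(c,loc(pose,ptsf))-m).sum() for c,m in masks.items())
    best=minimize(cost,[0,0,0],method='Nelder-Mead',options=dict(initial_simplex=[[0,0,0],[1,0,0],[0,1,0],[0,0,.5]],xatol=.01,fatol=.1))
    return np.array(pose0)+best.x*[.01,.01,.1],best.fun
E
python3 - <<'E'
from h import *
ims={c:vision.read_camera(c) for c in P}
np.savez('ims.npz',**ims)
reg={}
for t in ['fingerboard','wide_end','nut_end','jig','lip_edge','saw_guide','finger_plane','stop']:
  for c in P:
    print(t,c,[(np.round(d['position'],4),round(d['conf'],2)) for d in vision.look_for(c,t)[:2]])
for t in ['fingerboard','jig']:
  for c in P:
    r=vision.regions_of(c,t); print(t,c,[(x['conf'],x['region'].sum()) for x in r][:3])
    if r: reg[t+c]=r[0]['region']
np.savez('reg.npz',**reg)
p0=unproj('top',[[335,157],[319,233]],.01); print(p0)
a=np.arctan2(*(p0[0]-p0[1])[[1,0]]); m=p0.mean(0)
for ms in (['top'],['side'],['top','side']):
  print(ms,fitmask({c:reg['fingerboard'+c] for c in ms},[m[0],m[1],a],fbpts()))
save(ims['top'],'jig.png',(150,120,350,260),4)
save(ims['side'],'jigs.png',(170,150,320,270),5)
E
```

```text
fingerboard top [(array([ 0.5316, -0.2975,  0.009 ]), 0.61), (array([ 0.7445, -0.1525,  0.0113]), 0.54)]
fingerboard side [(array([ 0.5239, -0.2819,  0.0089]), 0.69)]
wide_end top [(array([ 0.5312, -0.2949,  0.0106]), 0.92)]
wide_end side [(array([ 0.5221, -0.2878,  0.01  ]), 0.91)]
nut_end top [(array([ 0.5317, -0.2949,  0.0099]), 0.92)]
nut_end side [(array([ 0.5233, -0.2825,  0.0121]), 0.73), (array([0.5266, 0.1337, 0.0167]), 0.7)]
jig top [(array([0.5201, 0.1253, 0.0188]), 0.84)]
jig side [(array([0.5268, 0.1348, 0.0133]), 0.96)]
lip_edge top [(array([0.5222, 0.1267, 0.0201]), 0.61)]
lip_edge side [(array([0.5295, 0.1416, 0.0211]), 0.82)]
saw_guide top [(array([0.5261, 0.1227, 0.018 ]), 0.92)]
saw_guide side [(array([0.532 , 0.137 , 0.0212]), 0.61)]
finger_plane top [(array([0.4106, 0.4279, 0.009 ]), 0.38)]
finger_plane side [(array([ 0.6295, -0.0108,  0.0188]), 0.5), (array([ 0.5192, -0.2815,  0.0138]), 0.28)]
stop top []
stop side [(array([0.7161, 0.2108, 0.0345]), 0.41)]
fingerboard top [(0.7, np.int64(772))]
fingerboard side [(0.91, np.int64(488)), (0.56, np.int64(566))]
jig top [(0.94, np.int64(3058))]
jig side [(0.8, np.int64(2867))]
[[ 0.64345979 -0.32693694  0.01      ]
 [ 0.38619377 -0.25940427  0.01      ]]
['top'] (array([ 0.51651954, -0.29182725, -0.2849329 ]), np.float64(62.91764705882353))
['side'] (array([ 0.51087386, -0.28730415, -0.29228064]), np.float64(72.94901960784313))
['top', 'side'] (array([ 0.51503397, -0.29108304, -0.28676343]), np.float64(165.16862745098038))
```

```bash
python3 - <<'E'
from h import *
ims=np.load('ims.npz'); 
for c,crop in (('top',(300,140,360,250)),('side',(225,145,325,200))):
    im=ims[c]; f=5
    x0,y0,x1,y1=crop; g=im[y0:y1,x0:x1].sum(2)
    blk=np.zeros(im.shape[:2],bool); blk[y0:y1,x0:x1]=g<150
    n,l,st,_=cv2.connectedComponentsWithStats(blk.astype(np.uint8)); 
    k=1+np.argmax(st[1:,4]); m=(l==k); print(c,st[k])
    pose,f0=fitmask({c:m},[.515,-.291,-.2868],fbpts()); print(pose,f0)
    np.save(f'blk_{c}.npy',m)
    im=cv2.resize(im[y0:y1,x0:x1],None,fx=5,fy=5,interpolation=cv2.INTER_CUBIC)
    h=cv2.convexHull((((proj(c,loc(pose,fbpts()))-[x0,y0]+.5)*5)).astype(np.float32)).astype(np.int32)
    cv2.polylines(im,[h],True,(255,0,0)); cv2.imwrite(f'pics/fb_{c}.png',im[:,:,::-1])
E
```

```text
top [314 156  28  78 779]
[ 0.51566937 -0.29261423 -0.28090988] 49.015686274509804
side [244 161  56  18 274]
[ 0.52200563 -0.29329961 -0.26997672] 152.74117647058824
```

View pics/jig.png

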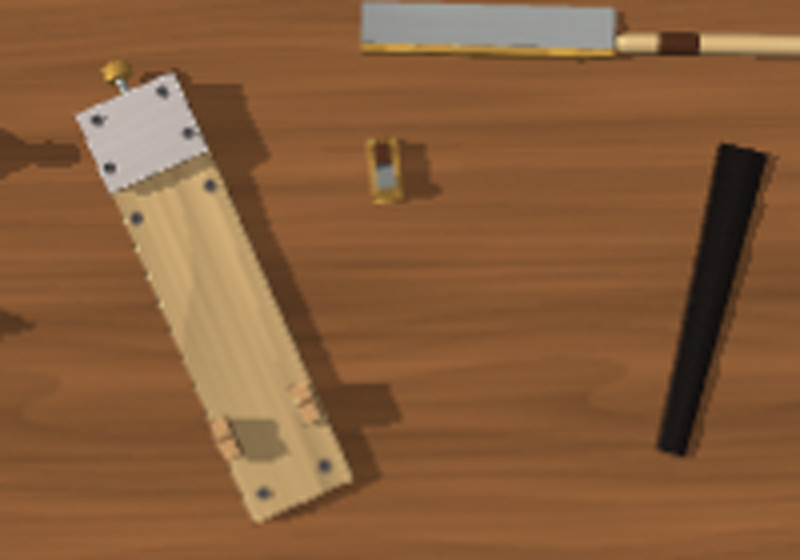

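View pics/jigs.png

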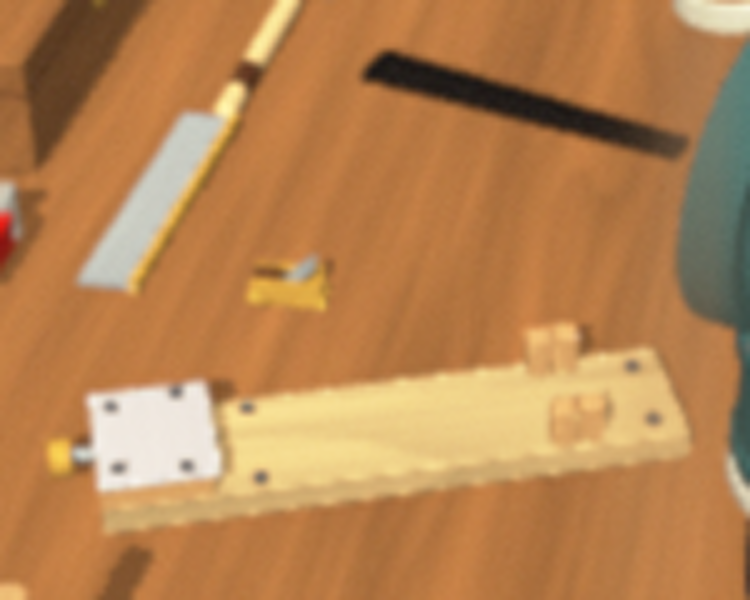

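```bash
python3 -c "
import cv2,numpy as np
a=cv2.imread('pics/fb_top.png');b=cv2.imread('pics/fb_side.png')
c=np.zeros((560,800,3),np.uint8);c[:550,:300]=a;c[:275,300:800]=b;cv2.imwrite('pics/fb.png',c)"
```

```text
(no output)
```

View pics/fb.png

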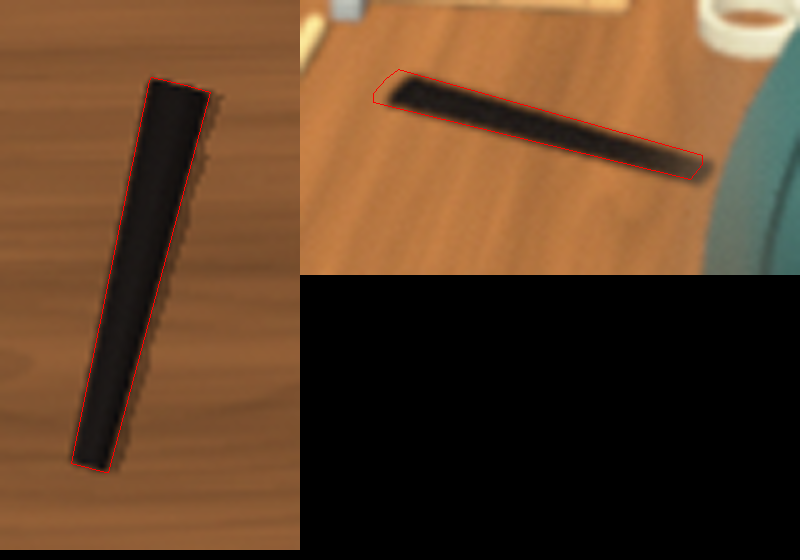

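```bash
python3 - <<'E'
from h import *
pts=np.array([[190,45,39],[190,-45,39],[115,-45,39],[115,45,39],[-185,45,20],[-185,-45,20]])/1000
uv=(np.array([[76,117],[177,72],[212,152],[112,193],[257,523],[353,482]])+.5)/4-.5+[150,120]
r=least_squares(lambda v:(proj('top',loc([v[0],v[1],v[2]],pts))-uv).ravel(),[.52,.125,.35],x_scale=[.01,.01,.1])
print('top',r.x,np.degrees(r.x[2]),r.fun.round(2))
uvs=(np.array([[100,492],[87,395],[207,381],[222,478],[690,455],[653,348]])+.5)/5-.5+[170,150]
r2=least_squares(lambda v:(proj('side',loc([v[0],v[1],v[2]],pts))-uvs).ravel(),[.52,.125,.35],x_scale=[.01,.01,.1])
print('side',r2.x,np.degrees(r2.x[2]),r2.fun.round(2))
m=np.load('reg.npz')['jigtop']
bp=[[x,y,z] for x in(-.185,.19) for y in(-.045,.045) for z in(0,.02)]+[[x,y,.039] for x in(.115,.19) for y in(-.045,.045)]
print(fitmask({'top':m},r.x,bp),m.sum())
ims=np.load('ims.npz')
im=cv2.resize(ims['top'][120:260,150:250],None,fx=4,fy=4,interpolation=cv2.INTER_CUBIC)
for a,b in ((bp,(255,0,0)),):
  h=cv2.convexHull(((proj('top',loc(r.x,a))-[150,120]+.5)*4).astype(np.float32)).astype(np.int32);cv2.polylines(im,[h],True,b)
for a in ([[x,y,.05] for x in (-.128,-.096) for y in (.029,-.029)],[[.2,0,.03],[-.185,0,.02]]):
  for q in ((proj('top',loc(r.x,a))-[150,120]+.5)*4).astype(int): cv2.circle(im,tuple(map(int,q)),2,(0,0,255),-1)
cv2.imwrite('pics/jf.png',im[:,:,::-1])
E
```

```text
top [0.52408977 0.12258723 0.39473302] 22.61653594563521 [ 0.6  -0.58 -0.26 -0.05 -0.47 -0.24 -0.08  0.36 -0.36  0.66  0.56 -0.19]
side [0.52057012 0.133404   0.37588676] 21.53672467471246 [-0.93 -0.26  0.23  0.53 -0.36  0.68 -0.75 -0.37  0.74 -2.36  1.17  1.52]
(array([0.52570789, 0.12467908, 0.39636314]), np.float64(111.94509803921568)) 3058
```

View pics/jf.png

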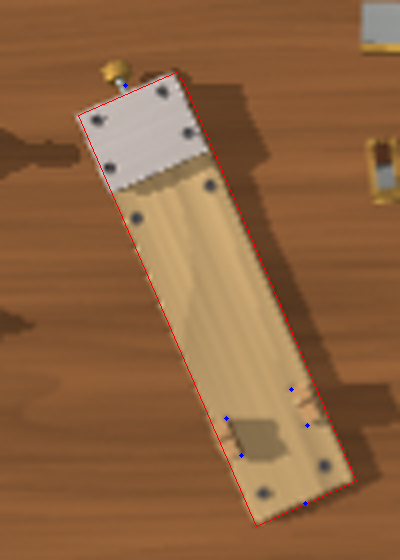

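```bash
python3 - <<'E'
from h import *
ims=np.load('ims.npz')
m=np.load('reg.npz')['jigside']
bp=[[x,y,z] for x in(-.185,.19) for y in(-.045,.045) for z in(0,.02)]+[[x,y,.039] for x in(.115,.19) for y in(-.045,.045)]
bp2=bp+[[x,y,.05] for x in (-.128,-.096) for y in (.029,-.029)]
print(fitmask({'side':m},[.524,.1226,.395],bp2),m.sum())
im=cv2.resize(ims['side'][150:270,170:320],None,fx=5,fy=5,interpolation=cv2.INTER_CUBIC)
E=[(.19,.045,.039),(.19,-.045,.039),(.115,-.045,.039),(.115,.045,.039),(.19,.045,.039)]
B=[(.115,.045,.02),(-.185,.045,.02),(-.185,-.045,.02),(.115,-.045,.02)]
B2=[(.19,.045,0),(-.185,.045,0)]
for a in (E,B,B2):
  q=((proj('side',loc([.524,.1226,.395],a))-[170,150]+.5)*5).astype(np.int32);cv2.polylines(im,[q],False,(255,0,0))
q=((proj('side',loc([.5157,-.2926,-.281],fbpts()))-[170,150]+.5)*5).astype(np.float32);cv2.polylines(im,[cv2.convexHull(q).astype(np.int32)],True,(255,0,0))
cv2.imwrite('pics/js.png',im[:,:,::-1])
E
```

```text
(array([0.52150937, 0.12882637, 0.39974581]), np.float64(388.4509803921568)) 2867
```

View pics/js.png

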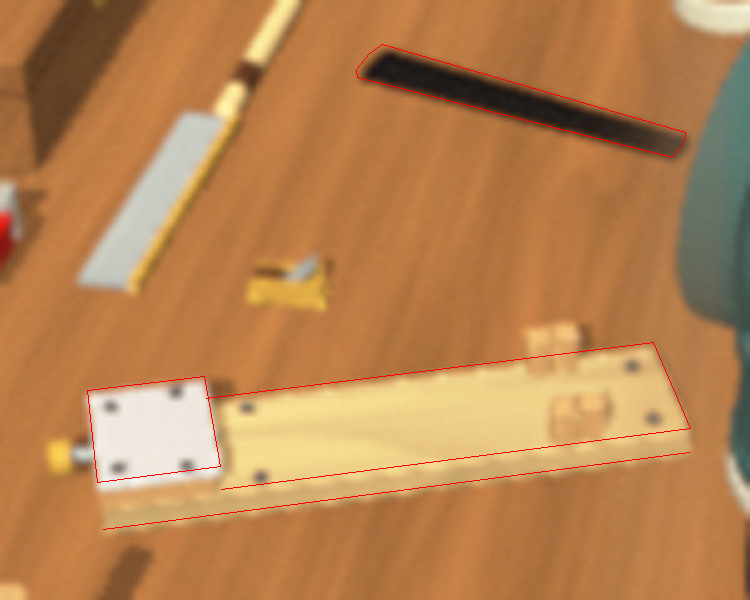

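carry_out(
  deltas=[
    [85, -34.9, 29.9, 0, 0],
    [85, -34.9, 29.9, 0, 0],
    [85, -34.9, 29.9, 0, 0],
    [85, -34.9, 29.9, 0, 0],
    [85, -34.9, 29.9, 0, 0],
  ],
)

```text
clock: 1.82
ee_pos: [0.3105, 0.3578, 0.2424]
orientation: [-0.0, 0.831, 0.556, 0.0]
force: [1.4, 0.2, 0.7]
opening: 0.0848
```

carry_out(
  deltas=[
    [85, -34.9, 29.9, 0, 0],
    [85, -34.9, 29.9, 0, 0],
    [85, -34.9, 29.9, 0, 0],
    [85, -34.9, 29.9, 0, 0],
    [85, -34.9, 29.9, 0, 0],
  ],
)

```text
clock: 2.45
ee_pos: [0.382, 0.1395, 0.2426]
orientation: [-0.0, 0.831, 0.556, 0.0]
force: [0.9, -0.1, -0.5]
opening: 0.0848
```

carry_out(
  deltas=[
    [85, -34.9, 29.9, 8, 0],
    [85, -34.9, 29.9, 8, 0],
    [85, -34.9, 29.9, 8, 0],
    [85, -34.9, 29.9, 8, 0],
    [85, -34.9, 29.9, 8, 0],
  ],
)

```text
clock: 3.08
ee_pos: [0.4537, -0.0789, 0.2023]
orientation: [0.0, 0.831, 0.556, 0.0]
force: [1.7, 1.0, -0.5]
opening: 0.0847
```

carry_out(
  deltas=[
    [85, -34.9, 29.9, 8, 0],
    [85, -34.9, 29.9, 8, 0],
    [85, -34.9, 29.9, 8, 0],
    [85, -34.9, 29.9, 8, 0],
    [85, -34.9, 29.9, 8, -6.3],
  ],
)

```text
clock: 3.7
ee_pos: [0.5254, -0.297, 0.162]
orientation: [-0.0, 0.799, 0.602, 0.0]
force: [0.4, 0.1, 0.2]
opening: 0.0851
```

carry_out(
  deltas=[
    [85, 0, 0, 20, 0],
    [85, 0, 0, 20, 0],
    [85, 0, 0, 0, 0],
  ],
)

```text
clock: 4.08
ee_pos: [0.5242, -0.2943, 0.1208]
orientation: [-0.001, 0.799, 0.601, -0.001]
force: [0.2, 0.6, 0.0]
opening: 0.085
```

```bash
python3 - <<'E'
from h import *
t=vision.read_camera('top');s=vision.read_camera('side')
a=cv2.resize(t[110:250,270:380],None,fx=4,fy=4,interpolation=cv2.INTER_CUBIC);b=cv2.resize(s[100:210,200:310],None,fx=4,fy=4,interpolation=cv2.INTER_CUBIC)
o=monitor.get_obs();e=np.array(o['ee_pos']);x=np.array([np.cos(np.radians(73.9)),np.sin(np.radians(73.9)),0])
pp=[e,e+[0,0,-.011]+x*.0425,e+[0,0,-.011]-x*.0425]
for im,c,of in((a,'top',(270,110)),(b,'side',(200,100))):
  for q in (proj(c,pp)-of+.5)*4: cv2.circle(im,tuple(map(int,q)),3,(255,0,0),-1)
out=np.zeros((560,800,3),np.uint8);out[:560,:440]=a;out[:440,440:]=b[:,:360]
save(out,'hov.png')
E
```

```text
(no output)
```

View pics/hov.png

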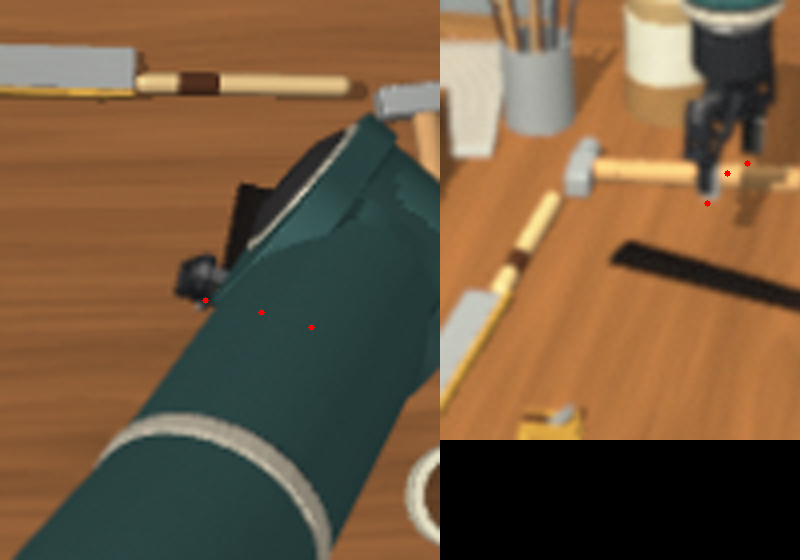

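carry_out(
  deltas=[
    [85, 0, 0, 28, 0],
    [85, 0, 0, 28, 0],
    [85, 0, 0, 28, 0],
    [85, 0, 0, 16, 0],
    [85, 0, 0, 0, 0],
  ],
)

```text
clock: 4.8
ee_pos: [0.5247, -0.2956, 0.0222]
orientation: [-0.0, 0.799, 0.601, -0.0]
force: [0.6, 1.0, 0.1]
opening: 0.0849
```

carry_out(
  deltas=[
    [50, 0, 0, 6, 0],
    [45, 0, 0, 0, 0],
    [45, 0, 0, 0, 0],
    [45, 0, 0, 0, 0],
  ],
)

```text
clock: 5.3
ee_pos: [0.5249, -0.2959, 0.0166]
orientation: [0.0, 0.799, 0.601, 0.0]
force: [0.4, -0.4, 0.2]
opening: 0.045
```

carry_out(
  deltas=[
    [45, 0, 0, 6, 0],
    [45, 0, 0, 0, 0],
  ],
)

```text
clock: 5.55
ee_pos: [0.5245, -0.2957, 0.0098]
orientation: [-0.0, 0.799, 0.601, -0.0]
force: [-0.2, -0.0, 0.2]
opening: 0.0451
```

```bash
python3 - <<'E'
from h import *
t=vision.read_camera('top');s=vision.read_camera('side')
b=cv2.resize(s[110:210,220:330],None,fx=7,fy=6,interpolation=cv2.INTER_CUBIC)
save(b,'low.png')
E
```

```text
(no output)
```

View pics/low.png

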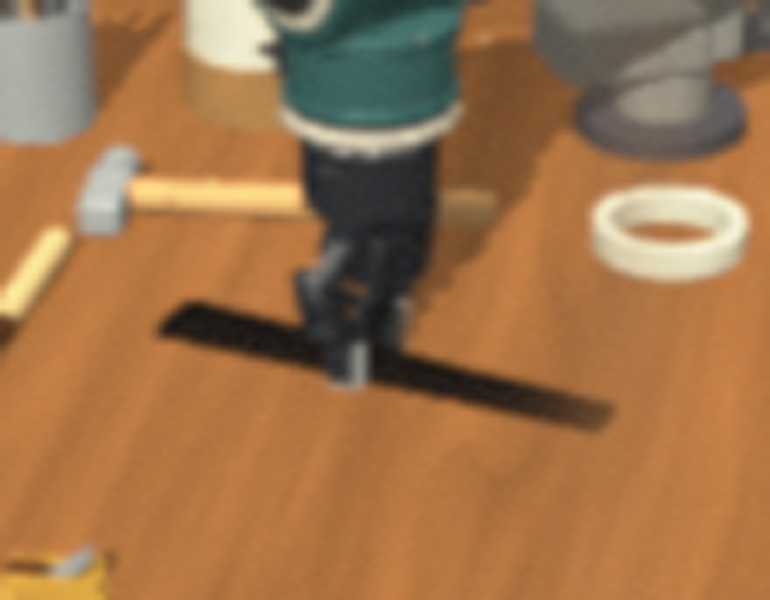

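carry_out(
  deltas=[
    [30, 0, 0, 0, 0],
    [15, 0, 0, 0, 0],
    [0, 0, 0, 0, 0],
    [0, 0, 0, 0, 0],
  ],
)

```text
clock: 6.15
ee_pos: [0.5249, -0.296, 0.0108]
orientation: [0.0, 0.799, 0.601, 0.0]
force: [-2.5, 1.0, 5.9]
opening: 0.0316
```

carry_out(
  deltas=[
    [0, 0, 0, -6, 0],
    [0, 0, 0, -15, 0],
    [0, 0, 0, -25, 0],
    [0, 0, 0, -25, 0],
    [0, 0, 0, -20, 0],
  ],
)

```text
clock: 6.78
ee_pos: [0.5251, -0.296, 0.1032]
orientation: [0.001, 0.799, 0.601, 0.0]
force: [0.5, 0.8, -1.5]
opening: 0.0322
```

```bash
python3 - <<'E'
from h import *
o=monitor.get_obs(); print(o['ee_pos'],o['force'],o['torque'],o['opening'],o['orientation'],o['qpos'])
t=vision.read_camera('top');s=vision.read_camera('side')
b=cv2.resize(s[90:200,220:340],None,fx=6,fy=5,interpolation=cv2.INTER_CUBIC)
save(b,'lift.png')
E
```

```text
[ 0.52506055 -0.29597337  0.10324244] [ 0.53694884  0.8432505  -1.46273645] [-0.06292514 -0.02090595 -0.0229658 ] 0.03215437124192223 [5.43870403e-04 7.99428818e-01 6.00760501e-01 2.99821071e-04] [ 0.09160657  0.58906285  0.4955015   1.79414497 -0.36019834  0.8477554
  2.04674327]
```

View pics/lift.png

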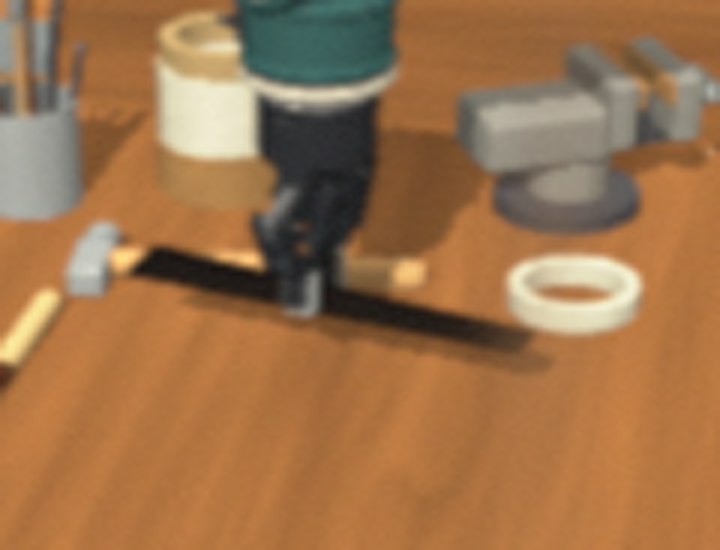

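carry_out(
  deltas=[
    [0, 20, -8, 0, 0],
    [0, 38, -15, 0, 0],
    [0, 38, -15, 0, 0],
    [0, 38, -15, 0, 0],
    [0, 38, -15, 0, 0],
  ],
)

```text
clock: 7.5
ee_pos: [0.5063, -0.1093, 0.1006]
orientation: [-0.001, 0.799, 0.601, -0.0]
force: [1.5, 0.7, -1.8]
opening: 0.0313
```

carry_out(
  deltas=[
    [0, 38, -15, 0, 0],
    [0, 38, -15, 0, 0],
    [0, 38, -15, 0, 0],
    [0, 38, -15, 0, 0],
    [0, 30, -12, 0, 0],
  ],
)

```text
clock: 8.12
ee_pos: [0.4874, 0.0856, 0.1006]
orientation: [-0.0, 0.799, 0.601, -0.001]
force: [1.3, -0.6, -2.0]
opening: 0.0321
```

carry_out(
  deltas=[
    [0, 23, -8.3, 0, 0],
    [0, 0, 0, 0, -9.7],
    [0, 0, 0, 0, -9.7],
    [0, 0, 0, 0, -9.7],
    [0, 0, 0, 0, -9.7],
  ],
)

```text
clock: 8.75
ee_pos: [0.486, 0.1082, 0.1006]
orientation: [-0.001, 0.552, 0.834, -0.001]
force: [0.1, -0.3, -1.6]
opening: 0.0316
```

carry_out(
  deltas=[
    [0, 0, 0, 15, 0],
    [0, 0, 0, 10, 0],
    [0, 0, 0, 0, 0],
  ],
)

```text
clock: 9.12
ee_pos: [0.4863, 0.1074, 0.075]
orientation: [-0.001, 0.555, 0.832, -0.001]
force: [0.1, -0.8, -1.2]
opening: 0.0316
```

```bash
python3 - <<'E'
from h import *
o=monitor.get_obs(); print(o['ee_pos'],o['orientation'],o['opening'],np.degrees(2*np.arctan2(o['orientation'][2],o['orientation'][1])))
t=vision.read_camera('top');s=vision.read_camera('side'); np.savez('ims2.npz',top=t,side=s)
a=cv2.resize(t[125:255,150:250],None,fx=4,fy=4,interpolation=cv2.INTER_CUBIC);b=cv2.resize(s[150:270,180:310],None,fx=3,fy=3,interpolation=cv2.INTER_CUBIC)
out=np.zeros((520,800,3),np.uint8);out[:520,:400]=a;out[:360,405:795]=b
save(out,'hov2.png')
E
```

```text
[0.48634297 0.10742912 0.07498918] [-6.00393612e-04  5.55349422e-01  8.31616244e-01 -1.03971311e-03] 0.03159549710948497 112.53037387465713
```

View pics/hov2.png

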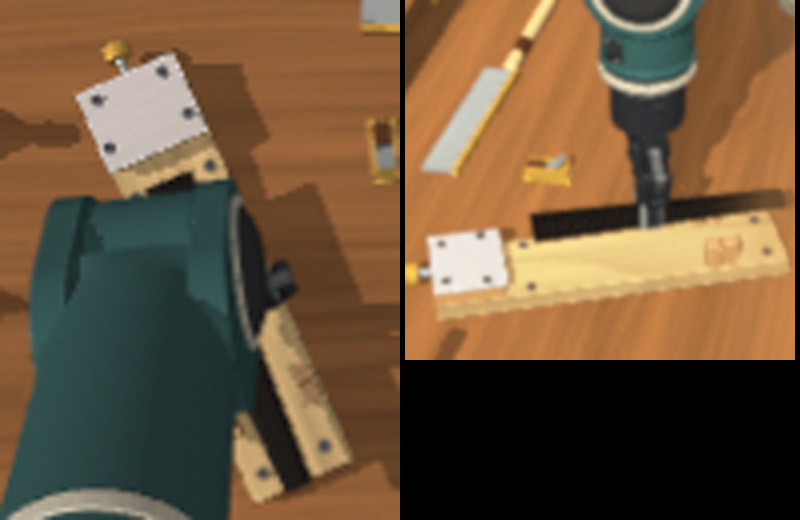

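```bash
python3 - <<'E'
from h import *
d=np.load('ims2.npz'); t=d['top'].astype(int)
blk=(t.sum(2)<130)
W=np.zeros(blk.shape,bool); W[220:252,208:232]=1; W[165:171,184:200]=1
im=cv2.resize((blk*255).astype(np.uint8)[125:255,150:250],None,fx=4,fy=4,interpolation=0)
zb=.064
def cost(v,full=False):
    pose=np.array([.48+v[0]/100,.105+v[1]/100,.394+v[2]/10])
    return np.abs((soft('top',loc(pose,fbpts(zb)))-blk))[W].sum()
for s in ([0,0,0],[.5,.5,.1],[-1,0,.2]):
  r=minimize(cost,s,method='Nelder-Mead',options=dict(initial_simplex=[s,[s[0]+1,s[1],s[2]],[s[0],s[1]+1,s[2]],[s[0],s[1],s[2]+.5]],xatol=.01,fatol=.05))
  p=np.array([.48,.105,.394])+r.x*[.01,.01,.1]; print(p,np.degrees(p[2]),r.fun)
J=np.array([.524,.1226,.395]);c,s_=np.cos(J[2]),np.sin(J[2])
D=p[:2]-J[:2]; print('in jig',D@[c,s_],D@[-s_,c])
o=monitor.get_obs()['ee_pos'];D=o[:2]-p[:2];print('tcp in fb',D@[np.cos(p[2]),np.sin(p[2])],D@[-np.sin(p[2]),np.cos(p[2])])
h=cv2.convexHull(((proj('top',loc(p,fbpts(zb)))-[150,125]+.5)*4).astype(np.float32)).astype(np.int32)
a=cv2.resize(d['top'][125:255,150:250],None,fx=4,fy=4,interpolation=cv2.INTER_CUBIC)
cv2.polylines(a,[h],True,(255,0,0))
save(np.hstack([a,np.repeat(im[...,None],3,2)]),'fit2.png')
E
```

```text
[0.47592328 0.10872224 0.42864627] 24.559622379196213 64.70196078431371
[0.47586505 0.10877715 0.42761603] 24.50059404881776 64.27843137254902
[0.47601362 0.10645871 0.40621982] 23.274681445736043 64.50980392156863
in jig -0.05050256311313958 0.003567194313121521
tcp in fb 0.010580925704418695 -0.003353705467874837
```

View pics/fit2.png

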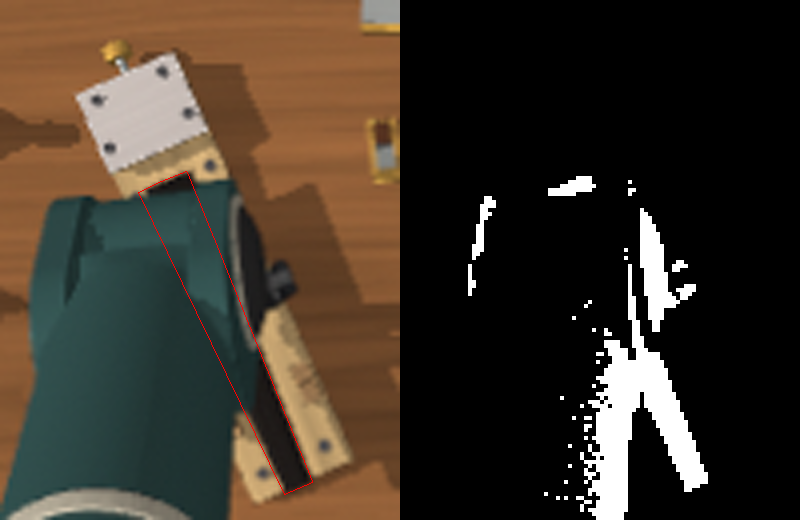

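```bash
cat > f3.py <<'E'
from h import *
def run(d,zb,Ws,p0,name,J=np.array([.524,.1226,.395])):
    t=d['top'].astype(int)
    blk=np.clip((200-t.sum(2))/110.,0,1)
    W=np.zeros(blk.shape,bool)
    for y0,y1,x0,x1 in Ws: W[y0:y1,x0:x1]=1
    cost=lambda v: (np.abs((soft('top',loc(np.array(p0)+np.array(v)*[.01,.01,.1],fbpts(zb)))-blk))[W]).sum()
    best=None
    for s in ([0,0,0],[.3,.3,.1],[-.3,-.2,-.1]):
        r=minimize(cost,s,method='Nelder-Mead',options=dict(initial_simplex=[s,[s[0]+1,s[1],s[2]],[s[0],s[1]+1,s[2]],[s[0],s[1],s[2]+.5]],xatol=.005,fatol=.02))
        if best is None or r.fun<best.fun: best=r
    p=np.array(p0)+best.x*[.01,.01,.1]
    print(p.round(4),'deg',np.degrees(p[2]).round(2),'cost',round(best.fun,1))
    c,s_=np.cos(J[2]),np.sin(J[2]);D=p[:2]-J[:2]; print('in jig',(D@[c,s_]).round(4),(D@[-s_,c]).round(4))
    h=cv2.convexHull(((proj('top',loc(p,fbpts(zb)))-[150,125]+.5)*4).astype(np.float32)).astype(np.int32)
    a=cv2.resize(d['top'][125:255,150:250],None,fx=4,fy=4,interpolation=cv2.INTER_CUBIC)
    cv2.polylines(a,[h],True,(255,0,0))
    b=cv2.resize((blk*W*255).astype(np.uint8)[125:255,150:250],None,fx=4,fy=4,interpolation=0)
    save(np.hstack([a,np.repeat(b[...,None],3,2)]),name)
    return p
E
python3 - <<'E'
from f3 import *
run(np.load('ims2.npz'),.064,[(231,252,212,232),(218,231,218,232),(165,170,184,196)],[.476,.1075,.41],'fit3.png')
E
```

```text
[0.4745 0.1072 0.4152] deg 23.79 cost 33.1
in jig -0.0516 0.0049
```

View pics/fit3.png

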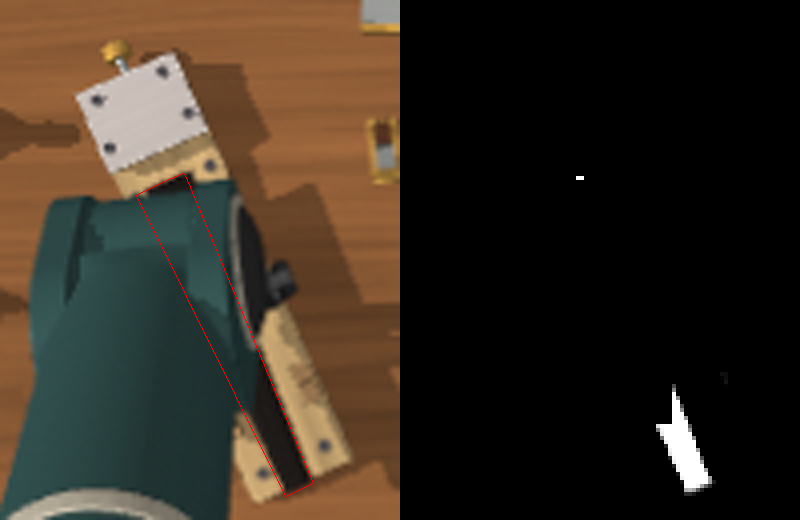

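```bash
python3 - <<'E'
from f3 import *
d=np.load('ims2.npz')
print(d['top'][164:176,184:204].sum(2))
run(d,.064,[(231,252,212,232),(218,231,218,232),(164,171,184,207)],[.478,.1075,.40],'fit4.png')
E
```

```text
[[558 599 412 297 341 348 357 361 357 338 334 371 384 429 514 526 524 486
  434 453]
 [388 324 358 353 340 344 354 360 361 354 387 472 489 501 509 519 500 373
  234 343]
 [350 346 353 360 343 340 359 394 395 403 454 464 481 486 489 512 473 288
  216 274]
 [351 347 351 367 389 377 409 505 509 494 451 427 432 404 413 510 489 382
  287 334]
 [384 386 383 418 509 488 485 500 497 466 386 229 179 155 354 507 517 508
  462 450]
 [496 498 494 503 512 491 451 450 398 231  70  77  75  76 276 468 476 487
  486 463]
 [487 498 497 492 471 428 252 220  70  72  73  71  75  73 156 271 294 295
  271 208]
 [479 489 464 416 252 157  74  68  71  72  73  72  73  75  99 140 161 162
  162 165]
 [444 450 285 108  95  85  80  81  82  83  89  93  98 100 132 173 171 173
  174 176]
 [287 365 278 126 118 111 114 120 121 124 143 154 156 155 156 176 181 180
  183 184]
 [172 177 212 156 154 157 157 162 162 164 164 168 168 164 160 179 185 184
  187 186]
 [163 164 168 168 166 168 171 173 176 175 176 177 175 169 166 184 186 185
  185 185]]
[0.476  0.1078 0.4169] deg 23.89 cost 39.9
in jig -0.05 0.0049
```

View pics/fit4.png

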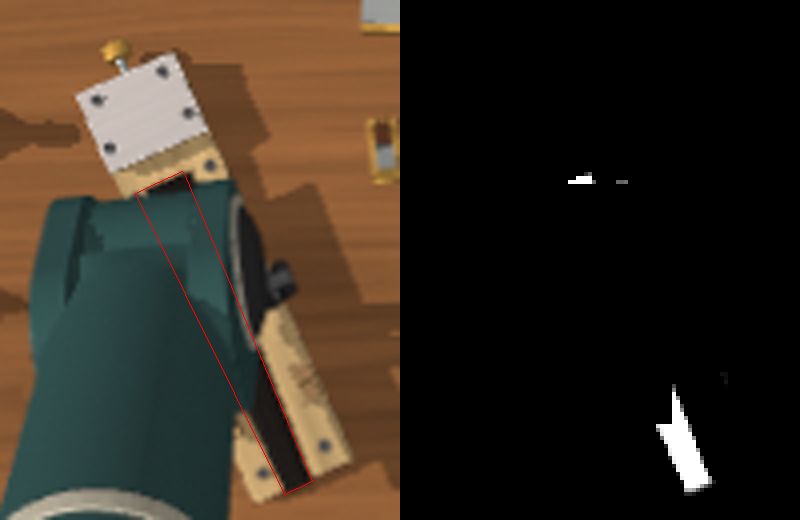

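```bash
python3 - <<'E'
from h import *
zb=.064
pts=[[.135,.021,zb+.006],[.135,-.021,zb+.006],[-.135,.012,zb+.006],[-.135,-.012,zb+.006]]
uv=np.array([[186.3,172.3],[198.3,167.8],[221.3,247.6],[227.3,245]])
r=least_squares(lambda v:(proj('top',loc(v,pts))-uv).ravel(),[.476,.107,.4],x_scale=[.01,.01,.1])
p=r.x;print(p,np.degrees(p[2]),r.fun.round(2))
J=np.array([.524,.1226,.395]);c,s_=np.cos(J[2]),np.sin(J[2])
D=p[:2]-J[:2]; print('in jig',D@[c,s_],D@[-s_,c])
o=monitor.get_obs()['ee_pos'];D=o[:2]-p[:2];print('tcp in fb',D@[np.cos(p[2]),np.sin(p[2])],D@[-np.sin(p[2]),np.cos(p[2])])
E
```

```text
[0.47658758 0.10285995 0.38585406] 22.107809149471176 [-0.13 -0.19 -0.25 -0.81 -0.3   0.69  0.66  0.26]
in jig -0.05135763001719013 2.4690638081757562e-05
tcp in fb 0.011469659603866466 0.0004126395371756238
```

carry_out(
  deltas=[
    [0, 0, 0, 15, 0],
    [0, 0, 0, 15, 0],
    [0, 0, 0, 7, 0],
    [0, 0, 0, 2, 0],
    [0, 0, 0, 0, 0],
  ],
)

```text
clock: 9.85
ee_pos: [0.4873, 0.1075, 0.0373]
orientation: [0.0, 0.555, 0.832, -0.0]
force: [0.1, -0.4, -0.8]
opening: 0.0315
```

carry_out(
  deltas=[
    [0, 0, 0, 1.5, 0],
    [0, 0, 0, 1, 0],
    [0, 0, 0, 0, 0],
  ],
)

```text
clock: 10.22
ee_pos: [0.4872, 0.1076, 0.0349]
orientation: [0.0, 0.554, 0.832, 0.0]
force: [0.1, 0.4, -1.2]
opening: 0.0317
```

carry_out(
  deltas=[
    [0, 0, 0, 1.5, 0],
    [0, 0, 0, 1, 0],
    [0, 0, 0, 0, 0],
  ],
)

```text
clock: 10.6
ee_pos: [0.4872, 0.1075, 0.0322]
orientation: [-0.0, 0.554, 0.832, -0.0]
force: [1.3, -0.5, -1.4]
opening: 0.0318
```

carry_out(
  deltas=[
    [0, 0, 0, 1, 0],
    [0, 0, 0, 0, 0],
  ],
)

```text
clock: 10.85
ee_pos: [0.4872, 0.1075, 0.0313]
orientation: [-0.0, 0.554, 0.832, -0.0]
force: [-0.9, 0.3, -1.9]
opening: 0.0315
```

carry_out(
  deltas=[
    [0, 0, 0, 0.7, 0],
    [0, 0, 0, 0, 0],
  ],
)

```text
clock: 11.1
ee_pos: [0.4872, 0.1075, 0.0308]
orientation: [0.0, 0.554, 0.832, 0.0]
force: [-1.4, -1.1, 4.2]
opening: 0.0317
```

```bash
python3 - <<'E'
from h import *
o=monitor.get_obs(); print(o['force'],o['torque'])
t=vision.read_camera('top');s=vision.read_camera('side'); np.savez('ims3.npz',top=t,side=s)
a=cv2.resize(t[125:255,150:250],None,fx=4,fy=4,interpolation=cv2.INTER_CUBIC);b=cv2.resize(s[170:270,180:313],None,fx=3,fy=3,interpolation=cv2.INTER_CUBIC)
out=np.zeros((520,800,3),np.uint8);out[:520,:400]=a;out[:300,400:799]=b
save(out,'down.png')
E
```

```text
[-1.43326416 -1.13061553  4.22564138] [-0.10375434  0.30349614  0.07383414]
```

View pics/down.png

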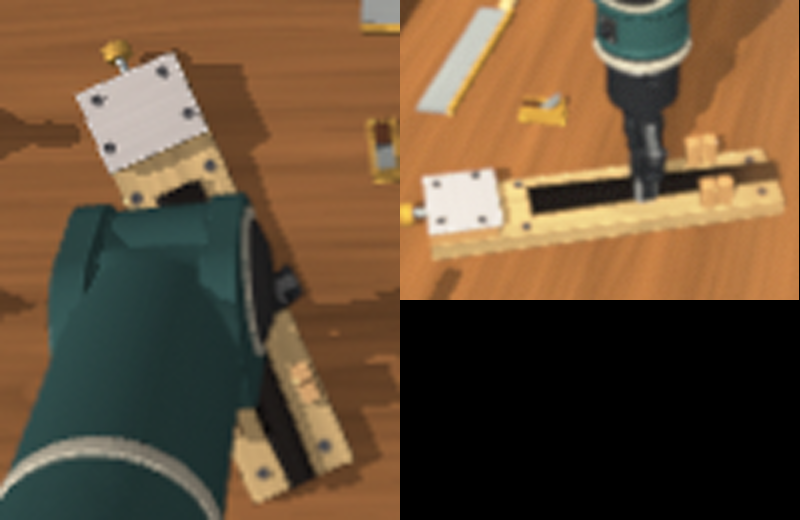

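```bash
python3 - <<'E'
from h import *
d=np.load('ims3.npz')
t=d['top']
a=cv2.resize(t[164:180,176:210],None,fx=12,fy=12,interpolation=0)
b=cv2.resize(t[222:254,204:240],None,fx=11,fy=11,interpolation=0)
out=np.zeros((560,800,3),np.uint8);out[:192,:408]=a;out[200:552,:396]=b
s=d['side'];c=cv2.resize(s[195:245,218:250],None,fx=11,fy=11,interpolation=0);out[:550,412:764]=c[:,:352]
save(out,'z.png')
E
```

```text
(no output)
```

View pics/z.png

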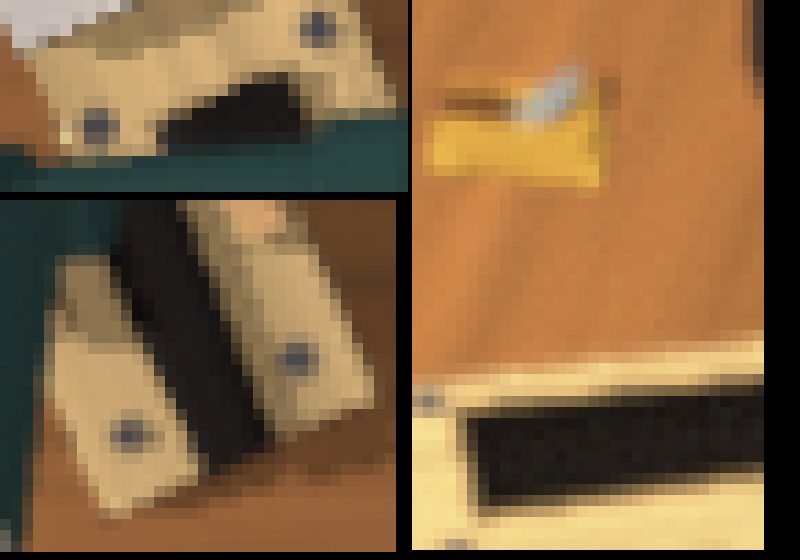

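```bash
python3 - <<'E'
from h import *
def f(px,z): return unproj('top',px,z)[:,:2]
scr=np.array([[176+97/12-.5,164+125/12-.5],[176+320/12-.5,164+30/12-.5],[204+131/11-.5,222+234/11-.5],[204+298/11-.5,222+158/11-.5]])
w=f(scr,.020); print(w.round(4))
mf=w[:2].mean(0);mn=w[2:].mean(0);ax=mf-mn;print('jig axis from screws',np.degrees(np.arctan2(ax[1],ax[0])),'dist',np.linalg.norm(ax), 'sep',np.linalg.norm(w[0]-w[1]),np.linalg.norm(w[2]-w[3]))
bed=f([[213.7,250.6],[237.9,239.7]],.02);print('bed end mid',bed.mean(0),np.linalg.norm(bed[0]-bed[1]))
uv=np.array([[188.8,174.5],[200.0,169.7],[222.0,246.2],[228.2,243.5]])
b=f(uv,.027);bf=b[:2].mean(0);bn=b[2:].mean(0);bx=bf-bn
print('board',np.degrees(np.arctan2(bx[1],bx[0])),np.linalg.norm(bx),np.linalg.norm(b[0]-b[1]),np.linalg.norm(b[2]-b[3]))
u=ax/np.linalg.norm(ax);n=np.array([-u[1],u[0]])
for nm,q in(('wide',bf),('nut',bn),('bedend',bed.mean(0)),('Jmodel',np.array([.524,.1226])),('tcp',monitor.get_obs()['ee_pos'][:2])): print(nm,'along',((q-mn)@u).round(4),'lat',((q-mn)@n).round(4))
E
```

```text
[[0.5963 0.1918]
 [0.6218 0.1282]
 [0.363  0.0863]
 [0.3846 0.0356]]
jig axis from screws 22.833104751510486 dist 0.25521595500082356 sep 0.06848059480777405 0.05512006942349063
bed end mid [0.35443425 0.05201112] 0.08757096953907044
board 22.217335206365483 0.264159871299138 0.04101934207647379 0.022181851412031054
wide along 0.2447 lat -0.0025
nut along -0.0194 lat 0.0003
bedend along -0.0213 lat -0.0007
Jmodel along 0.1624 lat -0.0015
tcp along 0.1227 lat -0.0011
```

carry_out(
  deltas=[
    [0, 0.5, 4, 0, -0.5],
    [0, 0, 7, 0, 0],
    [0, 0, 7, 0, 0],
    [0, 0, 5, 0, 0],
    [0, 0, 0, 0, 0],
  ],
)

```text
clock: 11.82
ee_pos: [0.5081, 0.1168, 0.0307]
orientation: [-0.0, 0.551, 0.835, -0.0]
force: [-4.5, -1.8, 8.3]
opening: 0.0319
```

```bash
python3 - <<'E'
from h import *
o=monitor.get_obs(); print(o['force'],o['torque'],o['orientation'])
t=vision.read_camera('top');s=vision.read_camera('side'); np.savez('ims4.npz',top=t,side=s)
out=np.zeros((560,800,3),np.uint8)
a=cv2.resize(t[150:180,166:216],None,fx=8,fy=8,interpolation=0);out[:240,:400]=a
b=cv2.resize(t[214:254,204:244],None,fx=8,fy=8,interpolation=0);out[240:560,:320]=b
c=cv2.resize(s[200:270,180:313],None,fx=3,fy=3,interpolation=cv2.INTER_CUBIC);out[:210,401:800]=c
d=cv2.resize(s[218:250,186:236],None,fx=8,fy=8,interpolation=0);out[240:496,400:800]=d
save(out,'z2.png')
E
```

```text
[-4.49953442 -1.75364946  8.34548388] [-0.35666471  0.80394602 -0.02282983] [-1.80538692e-04  5.50890472e-01  8.34577473e-01 -3.12414377e-04]
```

View pics/z2.png

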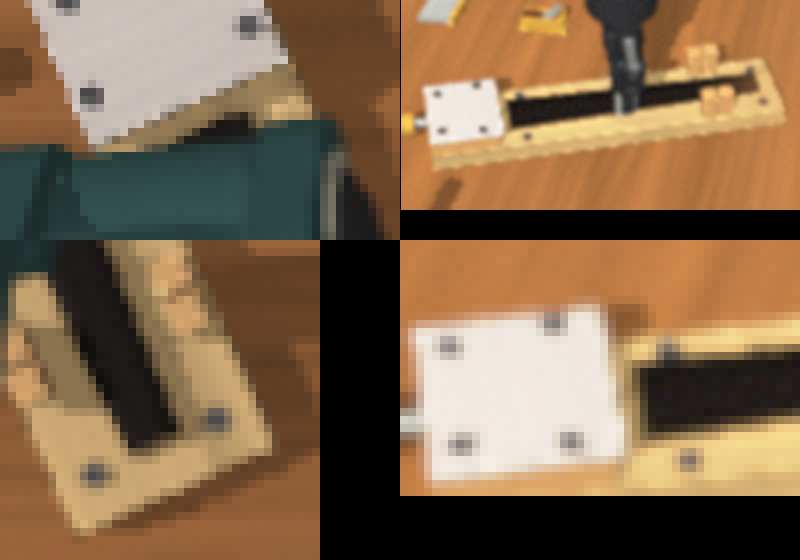

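carry_out(
  deltas=[
    [0, 0, 2, -0.3, 0],
    [0, 0, 3, 0, 0],
    [0, 0, 3, 0, 0],
    [0, 0, 3, 0, 0],
    [0, 0, 0, 0, 0],
  ],
)

```text
clock: 12.55
ee_pos: [0.5185, 0.1214, 0.0309]
orientation: [0.0, 0.551, 0.835, -0.0]
force: [0.7, 0.3, -0.2]
opening: 0.0318
```

carry_out(
  deltas=[
    [0, 0, 2, 0, 0],
    [0, 0, 2, 0, 0],
    [0, 0, 2, 0, 0],
    [0, 0, 0, 0, 0],
  ],
)

```text
clock: 13.05
ee_pos: [0.5239, 0.1237, 0.0309]
orientation: [0.0, 0.551, 0.835, -0.0]
force: [0.4, 0.5, -2.0]
opening: 0.0323
```

carry_out(
  deltas=[
    [0, 0, 1.5, 0.2, 0],
    [0, 0, 1.5, 0, 0],
    [0, 0, 0, 0, 0],
  ],
)

```text
clock: 13.42
ee_pos: [0.5267, 0.1249, 0.0308]
orientation: [0.0, 0.551, 0.835, 0.0]
force: [-1.7, -0.2, 2.4]
opening: 0.032
```

carry_out(
  deltas=[
    [0, 0, 1.5, 0, 0],
    [0, 0, 1.5, 0, 0],
    [0, 0, 0, 0, 0],
  ],
)

```text
clock: 13.8
ee_pos: [0.529, 0.1258, 0.0307]
orientation: [-0.0, 0.551, 0.835, -0.0]
force: [-4.7, -1.8, 6.7]
opening: 0.0317
```

carry_out(
  deltas=[
    [0, 0, 1.5, 0, 0],
    [0, 0, 1, 0, 0],
    [0, 0, 0, 0, 0],
  ],
)

```text
clock: 14.18
ee_pos: [0.5292, 0.1259, 0.0307]
orientation: [-0.002, 0.551, 0.834, -0.002]
force: [-21.3, -7.8, 25.2]
opening: 0.0319
```

carry_out(
  deltas=[
    [0, 0, -0.5, -0.5, 0],
    [0, 0, 0, -0.3, 0],
    [0, 0, 0, 0, 0],
  ],
)

```text
clock: 14.55
ee_pos: [0.5291, 0.1259, 0.0308]
orientation: [-0.001, 0.551, 0.835, -0.002]
force: [-11.5, -5.7, 3.4]
opening: 0.0318
```

```bash
python3 - <<'E'
from h import *
o=monitor.get_obs(); print(o['force'],o['torque'],o['orientation'],o['ee_pos'])
t=vision.read_camera('top');s=vision.read_camera('side'); np.savez('ims5.npz',top=t,side=s)
out=np.zeros((560,800,3),np.uint8)
a=cv2.resize(t[150:180,166:216],None,fx=8,fy=8,interpolation=0);out[:240,:400]=a
b=cv2.resize(t[214:254,204:244],None,fx=8,fy=8,interpolation=0);out[240:560,:320]=b
c=cv2.resize(s[200:270,180:313],None,fx=3,fy=3,interpolation=cv2.INTER_CUBIC);out[:210,401:800]=c
d=cv2.resize(s[218:250,186:236],None,fx=8,fy=8,interpolation=0);out[240:496,400:800]=d
save(out,'z3.png')
E
```

```text
[-11.46977733  -5.74138078   3.44382648] [-1.1804031   2.45603999  0.06637252] [-0.00144074  0.55097875  0.83451612 -0.00178672] [0.52909111 0.12590973 0.03078413]
```

View pics/z3.png

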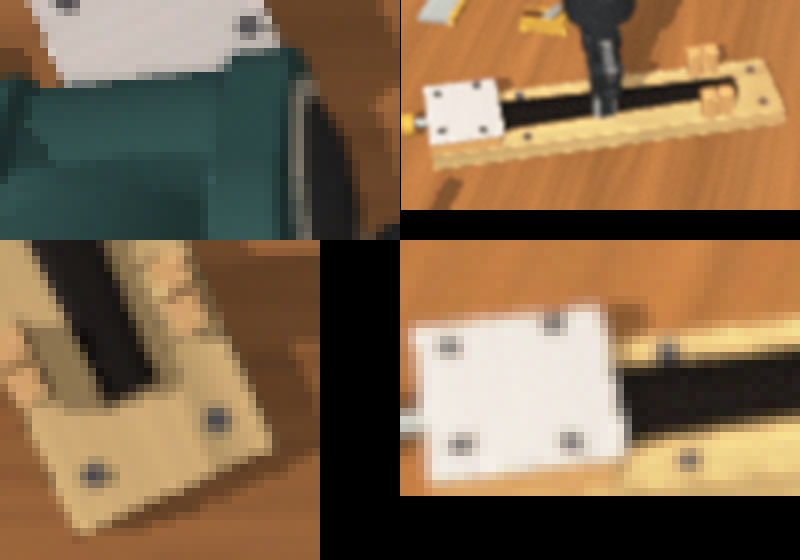

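```bash
python3 - <<'E'
from h import *
def f(px,z): return unproj('top',px,z)[:,:2]
px=lambda L:[[204+x/8-.5,214+(y-240)/8-.5] for x,y in L]
J=np.array([.524,.1226]);a=.3965;u=np.array([np.cos(a),np.sin(a)]);n=np.array([-u[1],u[0]])
for nm,L,z in(('nut',[(107,401),(158,380)],.027),('bedend',[(80,535),(272,452)],.02),('edges y=300',[(58,300),(118,300)],.028),('posts near face inner top',[(50,395)],.02)):
  w=f(px(L),z);m=w.mean(0); print(nm,((m-J)@u).round(4),((m-J)@n).round(4),[((q-J)@n).round(4) for q in w])
E
```

```text
nut -0.1375 0.0002 [np.float64(0.0115), np.float64(-0.0112)]
bedend -0.1834 0.0013 [np.float64(0.0445), np.float64(-0.0418)]
edges y=300 -0.096 0.002 [np.float64(0.0134), np.float64(-0.0093)]
posts near face inner top -0.125 0.0329 [np.float64(0.0329)]
```

carry_out(
  deltas=[
    [0, 0, 0.4, 0, 0],
    [0, 0, 0, 0, 0],
    [0, 0, 0, 0, 0],
    [0, 0, 0, 0, 0],
    [0, 0, 0, 0, 0],
  ],
)

```text
clock: 15.28
ee_pos: [0.5291, 0.1259, 0.0308]
orientation: [-0.002, 0.551, 0.835, -0.002]
force: [-14.6, -5.6, 6.3]
opening: 0.0317
```

carry_out(
  deltas=[
    [0, 0, 0, 0, 0],
    [0, 0, 0, 0, 0],
    [0, 0, 0, 0, 0],
    [0, 0, 0, 0, 0],
    [0, 0, 0, 0, 0],
  ],
)

```text
clock: 15.9
ee_pos: [0.5291, 0.126, 0.0308]
orientation: [-0.002, 0.551, 0.835, -0.002]
force: [-15.1, -6.0, 7.4]
opening: 0.0318
```

```bash
python3 - <<'E'
from h import *
t=vision.read_camera('top');s=vision.read_camera('side')
save(s,'fin.png',(170,170,320,270),5); save(t,'fint.png')
E
```

```text
(no output)
```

View pics/fin.png

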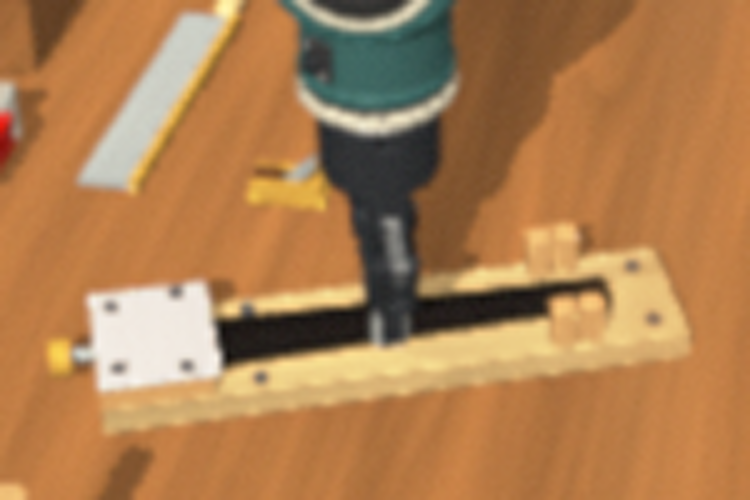

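View pics/fint.png

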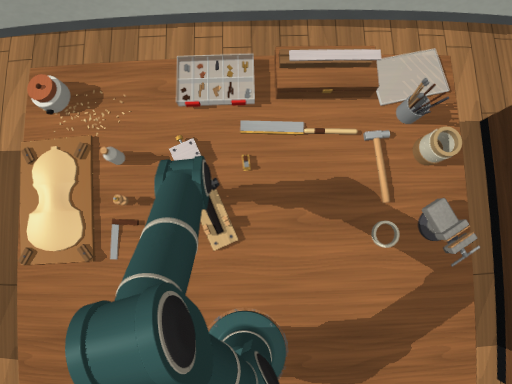

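The side view shows the board flat and central on the bed, its wide end under the lip (220,340 in the crop). Its nut end, near (605,290), lies past the posts. In the top view the bystanders stand where they were.

```bash
python3 - <<'E'
from plant import job,monitor
o=monitor.get_obs();print(o['force'],o['opening'],o['clock']);print(job.sign_off())
E
```

```text
[-13.42039773  -6.20911148   6.82220709] 0.032029383532813885 16.0
the job is handed in; nothing more can be done
None
```

The fingerboard is home against the hidden stop, and the gripper is still holding it there. I gripped it across its sides near mid-length and laid it on the bed between the posts. I then slid it wide end first under the lip until it stopped moving. I handed the job in at 16.0 s.

**Last checks:**
- **Push:** about 15–16 N along the jig, plus about 7 N of upward force on the tool (the arm presses the board down lightly), steady over the last second. First contact peaked at about 23 N of push and 25 N upward, so I backed off before setting the final push.
- **Position:** the nut end's place in the top picture puts the wide end about 16 mm behind the lip's edge. That is within the stop's range of 12 to 34 mm. The tool position gives about 15 mm.
- **Straight and flat:** the board lies within about 2 mm of the jig's middle line and about half a degree of straight. The tool pitched about 0.3° under the push. The side view shows the board flat, but that view is too coarse to show a tilt that small.
- **Bystanders:** all appear where they were in the final top picture.

**One disagreement:** the two cameras differed by about 5 mm early on, for both the jig and the fingerboard. I worked from the top camera.

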